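Fit the drip plate on the carving board

TASK

Get the carving board ready for the next roast: take the drip plate with the big round hole by its black handle, slide it off the raised deck and out over the low green bay until the hole is over the brass pin, and let it drop so that it lies flat in the bay around the pin, roughly square to the board. Keep it low as you slide it, no more than about 2 cm above the deck, and leave the plain plate without a hole where it lies.

Things in the scene. Friction and masses are not known exactly. Their poses are not given: they have to be found in the camera images.
- drip_handle (a point): Grip centre of the drip plate's black block handle: 36 mm long along plate x, 14 thick along y (grasp across y), rising 40 above the plate. Point: 28 mm above the plate's top, 12 below the handle's top, 32 above the underside. Plate: loose bare metal, 100 x 80 x 4 mm, about 0.2 kg; x runs from handle to hole, z up. Starts on the board's raised deck, left or right, hole towards the bay.
- drip_hole (a point): Centre of the drip plate's round through hole, 36 mm in diameter, half-way through the 4 mm thickness: 50 mm from the handle point along plate +x and 30 mm lower. The plate reaches 26 mm beyond it along +x, 74 mm behind it along -x. Axes as the plate's.
- pin (a point): Top centre of the brass pin, 16 mm wide, 10 high, in the bay of the carving board. Axes: x from raised deck to low bay, z up. Board fixed, 300 (x) x 260 (y) mm: dark deck half, top 31 mm above the table; green plastic bay half, top 18. So the pin's top is 3 mm below deck level. The pin is mid-way across, 94 mm along +x from the step; a plate set on it squarely clears the step by 20 mm.
- cover_handle (a point): Grip centre of the plain plate's handle: the bystander beside the drip plate on the deck, same size, metal, handle and axes, but no hole. The plates' centres are about 105 to 130 mm apart across the board. Leave it where it is.
There are look-alikes about, which are no part of the job. What is shaped like the part that bears drip_handle but orange, pink or turquoise is not meant.

How it is judged:
By the outcome, as a careful person would: the job done as asked, in the order asked, and still so for the second after the job is handed in, with the robot touching nothing.
It also fails if it takes over 32 s, if anything falls off the work surface, if the arm or the gripper's body presses on something with over 40 N, if the wrist force passes 120 N, or if a joint passes its speed limit or range.

ROBOT

A 7-joint arm with a two-finger parallel gripper is mounted at the origin on the work surface. World frame = base frame: x ahead of the robot, y to its left, z up, the work surface at z = 0. Lengths are in m, angles in rad, forces in N, time in s.
With the tool pointing down it reaches from about 0.4 to 0.85 m from the base axis. Payload 10.4 kg.
Tool frame: the origin (TCP) lies on the mounting face of the last link; the fingertips stand 173 mm ahead of it and the grasp point (between the pads) lies 155 mm ahead of it (manip.tip_extent is the distance from the TCP to the fingertips, in m); z points along the fingers, y is the line along which they close (so a half turn about z gives the same grasp; the last joint's range is limited). The gripper opens to 85 mm and grips with 20 to 120 N. Pads are 22 mm wide; open, the fingers measure 114 mm over their backs; the gripper's body (76 mm by 85 mm) begins 54 mm behind the grasp point. The pads swing forward as they close: fully open they stand 13 mm farther back than shut.
Start: joints at [1.131, 0.332, -0.065, 1.46, 0.022, 1.35, -0.088], TCP at [0.253, -0.571, 0.405] pointing down, gripper open.
Joint ranges: [-2.6, 2.6], [-0.5, 2.12], [-1.47, 1.34], [0.16, 2.42], [-1.27, 4.41], [0.06, 2.06], [-2.6, 2.6]. Speed limits (rad/s): [2.22, 2.22, 2.79, 2.79, 3.14, 3.14, 3.14].

INTERFACE

Orientations are given as a unit quaternion [x, y, z, w].
In Python, from workcell import manip gives the robot as it stands.
- The arm moves only by the tool move_arm, never from a script. Its argument "plan" is one flat list of numbers, 7 for each row, row after row: the turn, a rotation vector about the tool's x, y, z in rad, then the shift along the tool's x, y, z in m, then the finger opening in m, from 0 to 0.0854. In form: [ax, ay, az, dx, dy, dz, gripper, ax, ay, az, dx, dy, dz, gripper, ...]. A call has 1 to 12 rows; each row is the pose to reach, as a shift and turn from the pose commanded when the call began, along the tool's axes at that moment; what a row does not reach only later rows make up. A row lasts 1/8 s, in which the tool goes at most 62.5 mm and 10.7 degrees, less where a joint would pass 70% of its speed; a pose out of reach is approached as far as the arm can. A call with a gripper value outside its range is refused whole. The fingers move at their own pace and stop on an object; "squeeze" is the grip in N (left out, the last holds). Time passes only in rows, so rows that repeat a pose let the fingers close. It gives the time, the measured TCP pose, the force, the opening and the grip force at its end, in the units of the state.
- manip.get_obs(): the state, without advancing time (a new reading comes with each control period).
- manip.camera(name): name is "scene" or "top"; returns a dict with "color" (400x640x3 uint8, red, green, blue), "fx", "fy", "cx", "cy" (pixels), "cam_to_world" (4x4, takes a point from camera to world coordinates). Camera axes: x right, y down, z forward; pixel columns grow to the right and rows downward; lengths in m; the calibration is good to about 2 mm. A picture is of the moment at which its call begins. There is no depth.
- manip.hand_in(): hands the job in; it is judged then, once.
Trained networks look in a picture, given as the dict that the camera call returned (one of the last four; its "shot" number tells which), for a name from the list of things; names that differ only in an ending like _2 or _b are one class to them, and where a whole thing is asked for, a point or a joint stands for the part that bears it (a point fixed in the world has none). Each returns a list of dicts, best first, with "conf" (0 to 1); they miss things now and then, are a little off and sometimes report something else, mostly with a low value. They report only what shows in the picture. A call takes as long as a camera call. They do not tell look-alikes from the thing itself.
- manip.look_for(picture, label): "position" ([x, y, z] in m, in the coordinates of the camera as it stood for that picture, good to about 4 mm: the middle of the surface that is visible of it).
- manip.silhouettes(picture, label): "pixels" (400x640 bool, what is visible of it).
- manip.tip_of(picture, label): "position" ([x, y, z] in m, in the coordinates of the camera as it stood for that picture, good to about 4 mm: a listed point, or the origin of a listed thing).
The state is a dict: "clock": time; "joint_pos": joint angles; "joint_velocities": joint speeds; "tau": joint torques, N m; "position": TCP position; "ee_rot": TCP orientation; "ft_force": force on the tool from outside, world axes, zero at the start; "torque": the same for the moment, N m; "grip_width": opening from 0.0 (shut) to 1.0 (fully open); "grasp_force": force on a finger pad.
Only numpy, scipy, OpenCV 4.12 (cv2) and the standard library are available. Lean on these libraries where they do the work, as an engineer would, in place of code of your own. Each camera call takes 0.05 s, during which the arm holds its last target. There are 200 camera calls.

## Working session

There is one attempt and no reset: what is moved stays moved. The work goes in short steps, Python scripts to look and compute and a tool call to move; the robot and the scene stay as the last step left them, time stands still between calls to the robot, and variables do not carry over. Pictures are saved under pics/ and viewed, at most 10 in all, crops included, and the job is handed in when it is done.

Besides the shell and the picture viewer there is one more tool, called after "Request:" as name(argument=value, ...), one argument or row to a line, values as JSON. move_arm: Moves the arm, as the interface text tells. Its arguments: {"type":"object","properties":{"plan":{"type":"array","items":{"type":"number"}},"squeeze":{"type":"number"}},"required":["plan"]}

```bash
mkdir -p pics; cat > h.py <<'E'
from workcell import manip
import numpy as np, cv2
from scipy.spatial.transform import Rotation as R
def w(p,pos): return (p["cam_to_world"]@np.r_[pos,1])[:3]
def px(p,P):
    c=np.linalg.inv(p["cam_to_world"])@np.r_[P,1]; return np.r_[p["fx"]*c[0]/c[2]+p["cx"],p["fy"]*c[1]/c[2]+p["cy"]]
def ray(p,u):
    T=np.array(p["cam_to_world"]); d=T[:3,:3]@np.r_[(u[0]-p["cx"])/p["fx"],(u[1]-p["cy"])/p["fy"],1]; return T[:3,3],d/np.linalg.norm(d)
def onz(p,u,z):
    o,d=ray(p,u); return o+d*(z-o[2])/d[2]
def tri(pa,ua,pb,ub):
    A=0;b=0
    for p,u in((pa,ua),(pb,ub)):
        o,d=ray(p,u); M=np.eye(3)-np.outer(d,d); A=A+M; b=b+M@o
    return np.linalg.solve(A,b)
E
python3 - <<'E'
from h import *
np.set_printoptions(precision=4,suppress=True)
o=manip.get_obs(); print(o["clock"],o["position"],o["ee_rot"],o["grip_width"])
for n in("scene","top"):
    p=manip.camera(n); cv2.imwrite(f"pics/{n}0.png",p["color"][:,:,::-1]); print(n,p["fx"],p["cam_to_world"])
    for l in("drip_handle","drip_hole","pin","cover_handle"):
        for r in manip.tip_of(p,l): P=w(p,r["position"]); print(l,round(r["conf"],2),P,px(p,P))
E
```

```text
0.0 [ 0.253  -0.5714  0.4039] [ 0.9784  0.2069 -0.0002 -0.0007] 1.0025366465649985
scene 424.9806685494332 [[ 0.6104  0.5469 -0.5729  1.1184]
 [ 0.7919 -0.4336  0.4299 -0.3327]
 [-0.0133 -0.7161 -0.6978  0.7048]
 [ 0.      0.      0.      1.    ]]
drip_handle 0.93 [ 0.4609 -0.0909  0.064 ] [224.5495 196.7747]
drip_handle 0.77 [0.7995 0.2289 0.0305] [439.8257 230.1672]
drip_handle 0.75 [0.6122 0.2104 0.0337] [372.4998 185.7151]
drip_handle 0.56 [0.392  0.199  0.0344] [311.6828 142.8845]
drip_hole 0.87 [0.3585 0.2295 0.0035] [313.413  142.0685]
drip_hole 0.8 [0.6571 0.1897 0.0004] [378.1319 210.4357]
drip_hole 0.78 [ 0.5088 -0.1065  0.036 ] [231.135  221.3962]
drip_hole 0.7 [0.7939 0.2756 0.0009] [449.452  227.7715]
pin 0.64 [ 0.6601 -0.0691  0.0343] [285.5245 257.3604]
cover_handle 0.89 [0.4821 0.0134 0.0618] [270.067  182.6869]
top 399.46280315059005 [[ 0.0232 -0.9986  0.0485  0.5292]
 [-0.9997 -0.0236 -0.0092  0.0913]
 [ 0.0103 -0.0483 -0.9988  0.888 ]
 [ 0.      0.      0.      1.    ]]
drip_handle 0.88 [ 0.4631 -0.0939  0.0623] [396.7001 249.8232]
drip_handle 0.8 [0.3941 0.194  0.0285] [257.8911 278.0242]
drip_handle 0.73 [0.7924 0.2282 0.0266] [247.7279  93.4928]
drip_handle 0.59 [0.6112 0.2122 0.0263] [252.564  176.4095]
drip_hole 0.82 [ 0.7924  0.2767 -0.0023] [228.1387  96.8705]
drip_hole 0.73 [ 0.5048 -0.1033  0.0316] [398.1109 229.1543]
drip_hole 0.65 [0.6541 0.1912 0.0004] [264.1564 158.6281]
drip_hole 0.61 [0.36   0.2312 0.0015] [242.0081 291.38  ]
pin 0.89 [ 0.6615 -0.0673  0.0254] [381.8846 156.5165]
cover_handle 0.66 [0.4804 0.0181 0.0609] [342.5006 240.1512]
```

View pics/scene0.png

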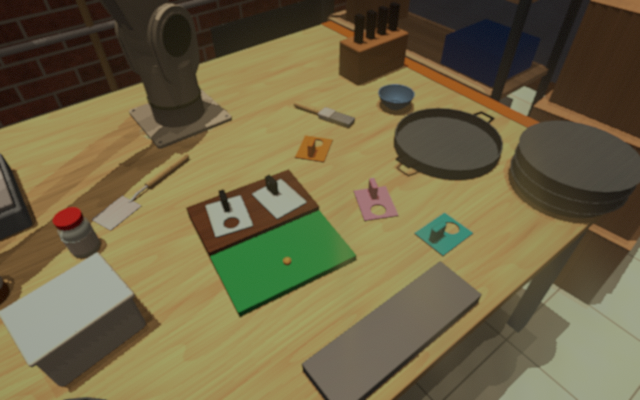

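View pics/top0.png

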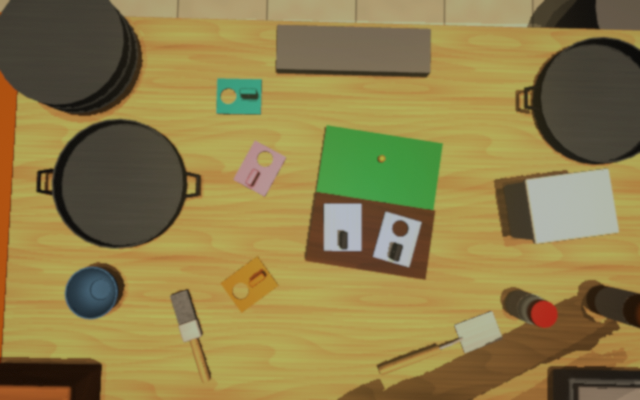

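```bash
python3 - <<'E'
import cv2
a=cv2.imread("pics/top0.png")[110:310,290:460]; b=cv2.imread("pics/scene0.png")[130:310,170:350]
cv2.imwrite("pics/ct.png",cv2.resize(a,None,fx=3,fy=3,interpolation=cv2.INTER_CUBIC));cv2.imwrite("pics/cs.png",cv2.resize(b,None,fx=3,fy=3,interpolation=cv2.INTER_CUBIC))
E
```

```text
(no output)
```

View pics/ct.png

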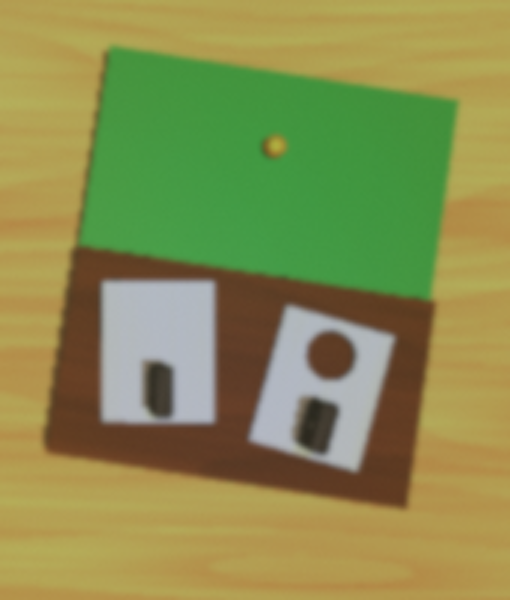

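View pics/cs.png

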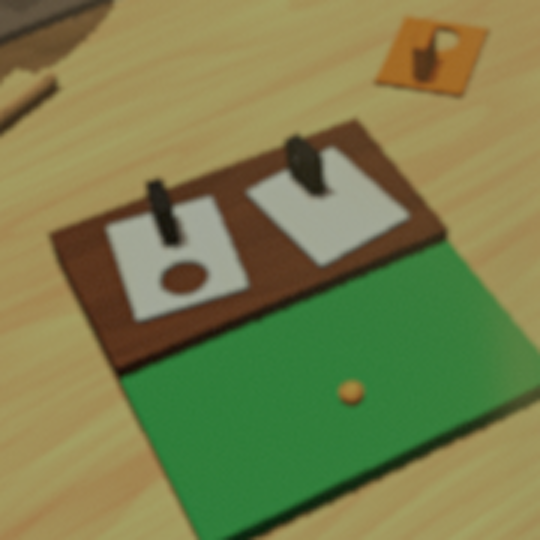

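The drip plate is the white one with the hole and black handle, at top (398,240) and scene (230,213). It could be confused with:
- the plain cover at top (342,228)
- the orange plate at top (250,284)
- the pink plate at top (260,168)
- the turquoise plate at top (240,96)

The close crop confirms a hole at top (400,228) and a handle at (396,250). The pin is at top (381,159) and scene (287,260).

```bash
cat > meas.py <<'E'
from h import *
def order(b): # sort about the centre by angle
    c=b.mean(0); return b
def measure(P=None, verbose=True):
    out={}
    for n in("scene","top"):
        p=manip.camera(n); im=p["color"]; hsv=cv2.cvtColor(im,cv2.COLOR_RGB2HSV)
        m=((hsv[:,:,1]<60)&(hsv[:,:,2]>120)).astype(np.uint8)
        uh=px(p,[.505,-.105,.035]) if P is None else px(p,P)
        k,lab,st,cen=cv2.connectedComponentsWithStats(m)
        cand=[i for i in range(1,k) if 250<st[i,4]<3000]
        i=min(cand,key=lambda i:np.linalg.norm(cen[i]-uh))
        c,hier=cv2.findContours((lab==i).astype(np.uint8),cv2.RETR_CCOMP,cv2.CHAIN_APPROX_NONE)
        ext=max(c,key=cv2.contourArea)
        out[n]=dict(p=p,ext=ext[:,0,:].astype(float),holes=[x[:,0,:].astype(float) for x in c if x is not ext and cv2.contourArea(x)>10],hsv=hsv)
    return out
def rect(p,pts,z):
    W=np.array([onz(p,u,z)[:2] for u in pts]); return cv2.minAreaRect((W*1000).astype(np.float32))
E
python3 - <<'E'
from meas import *
np.set_printoptions(precision=4,suppress=True)
o=measure()
for n,d in o.items():
    p=d["p"]; r=rect(p,d["ext"],.035); print(n,"plate c,size,ang",r)
    for hpts in d["holes"]: print("  hole bbox/area",cv2.contourArea(hpts.astype(np.float32)),hpts.mean(0),rect(p,hpts,.035)[:2])
    hsv=d["hsv"]; g=cv2.inRange(hsv,(45,120,40),(75,255,255)); k,lab,st,cen=cv2.connectedComponentsWithStats(g); i=1+st[1:,4].argmax()
    c=max(cv2.findContours((lab==i).astype(np.uint8),0,1)[0],key=cv2.contourArea)[:,0]
    r=rect(p,c,.018);print("  green",r,cv2.boxPoints(r).tolist())
    x=hsv[:,:,0];u=px(p,[.661,-.068,.028]).astype(int); s=g*0; s[u[1]-9:u[1]+10,u[0]-9:u[0]+10]=1
    m=(s>0)&(hsv[:,:,0]<35)&(hsv[:,:,1]>80); ys,xs=np.nonzero(m); d["pin"]=(xs.mean(),ys.mean()); print("  pin",m.sum(),d["pin"],onz(p,d["pin"],.026))
    h=manip.silhouettes(p,"drip_handle"); 
    d["sil"]=h
    for q in h: ys,xs=np.nonzero(q["pixels"]); print("  sil",round(q["conf"],2),xs.mean(),ys.mean(),len(xs))
    blk=cv2.inRange(hsv,(0,0,0),(180,255,45)); u=px(p,[.462,-.093,.05]).astype(int); s=blk*0; s[u[1]-16:u[1]+17,u[0]-14:u[0]+15]=1
    ys,xs=np.nonzero((blk>0)&(s>0)); print("  blk",xs.mean(),ys.mean(),len(xs),xs.min(),xs.max(),ys.min(),ys.max())
a,b=o["scene"],o["top"]
print("pin tri",tri(a["p"],a["pin"],b["p"],b["pin"]))
# corners: project top-rect corners and refine via image quads
def quad(e): 
    h=cv2.convexHull(e.astype(np.float32)); return cv2.approxPolyN(h,4,ensure_convex=True)[0].astype(float) if hasattr(cv2,"approxPolyN") else None
qa,qb=quad(a["ext"]),quad(b["ext"])
for u in qb:
    X=onz(b["p"],u,.035); v=min(qa,key=lambda v:np.linalg.norm(v-px(a["p"],X))); print("corner",tri(a["p"],v,b["p"],u),u,v)
E
```

```text
scene plate c,size,ang ((485.9231872558594, -101.20831298828125), (81.54322052001953, 102.02796936035156), 74.78474426269531)
  hole bbox/area 158.5 [230.7561 221.9024] ((508.67437744140625, -107.57693481445312), (36.59270477294922, 35.044681549072266))
  green ((643.4634399414062, -65.61112976074219), (258.01971435546875, 160.6548309326172), 82.41973114013672) [[546.8197021484375, -182.8971710205078], [706.070556640625, -204.0899658203125], [740.107177734375, 51.67491149902344], [580.8563232421875, 72.86770629882812]]
  pin 51 (np.float64(286.62745098039215), np.float64(260.45098039215685)) [ 0.6622 -0.0685  0.026 ]
  sil 0.96 313.0951612903226 148.83870967741936 620
  sil 0.79 442.06008230452676 234.2411522633745 1215
  sil 0.62 227.1257530120482 214.62274096385542 1328
  sil 0.58 374.1192118226601 201.3793103448276 1015
  sil 0.56 277.7072147651007 197.27936241610738 1192
  blk 223.98924731182797 200.58064516129033 93 220 228 191 210
top plate c,size,ang ((484.0017395019531, -100.2957992553711), (81.98231506347656, 102.46920776367188), 75.17872619628906)
  hole bbox/area 223.5 [39
[... 425 characters left out ...]
4398803710938, 55.24125671386719], [582.6421508789062, 74.74375915527344]]
  pin 40 (np.float64(381.025), np.float64(158.325)) [ 0.6574 -0.0654  0.026 ]
  sil 0.65 396.10038363171356 240.43158567774935 1564
  sil 0.65 240.07623626373626 96.36332417582418 1456
  sil 0.59 257.81101759755165 169.9273144605968 1307
  blk 393.6923076923077 248.92307692307693 13 392 395 245 255
pin tri [ 0.6583 -0.0664  0.0202]
corner [ 0.5225 -0.1537  0.0324] [421.7971 221.4391] [214.8246 236.6798]
corner [ 0.4249 -0.1268  0.0336] [408.9938 267.1649] [204.9899 204.7172]
corner [ 0.4448 -0.0477  0.0327] [371.9547 256.8763] [240.1579 194.6692]
corner [ 0.5442 -0.0743  0.0335] [384.9705 210.3911] [252.5961 224.8762]
```

The triangulated plate top (about 33 mm) and pin (about 20–28 mm) fit the stated heights, so I'm working out the move next.

```bash
cat > plan.py <<'E'
from h import *
def go(P,yaw,o=None):  # world TCP target, tool-x yaw (deg), tool down
    o=o or manip.get_obs(); r=R.from_quat(o["ee_rot"]); c,s=np.cos(np.radians(yaw)),np.sin(np.radians(yaw))
    t=R.from_matrix(np.array([[c,s,0],[s,-c,0],[0,0,-1]]))
    print(np.round((r.inv()*t).as_rotvec(),4),np.round(r.inv().apply(np.array(P)-o["position"]),4),o["clock"])
E
python3 -c "
from plan import *
go([.4594,-.0941,.40],-15); go([.4594,-.0941,.28],-15); go([.4594,-.0941,.218],-15)"
```

```text
[ 1.000e-04 -0.000e+00  6.786e-01] [ 0.382  -0.353   0.0047] 0.7
[ 1.000e-04 -0.000e+00  6.786e-01] [ 0.382  -0.353   0.1247] 0.7
[ 1.000e-04 -0.000e+00  6.786e-01] [ 0.382  -0.353   0.1867] 0.7
```

Request:
move_arm(
  plan=[0,0,0.679,0.382,-0.353,0.005,0.05,0,0,0.679,0.382,-0.353,0.005,0.05,0,0,0.679,0.382,-0.353,0.005,0.05,0,0,0.679,0.382,-0.353,0.005,0.05,0,0,0.679,0.382,-0.353,0.005,0.05,0,0,0.679,0.382,-0.353,0.005,0.05,0,0,0.679,0.382,-0.353,0.005,0.05,0,0,0.679,0.382,-0.353,0.125,0.05,0,0,0.679,0.382,-0.353,0.125,0.05,0,0,0.679,0.382,-0.353,0.125,0.05,0,0,0.679,0.382,-0.353,0.125,0.05,0,0,0.679,0.382,-0.353,0.125,0.05],
  squeeze=60,
)

```text
clock: 2.2
position: [0.4596, -0.095, 0.2808]
ee_rot: [0.991, -0.131, 0.001, 0.0]
ft_force: [1.4, -0.1, -0.5]
grip_width: 0.585
grasp_force: 0.0
```

```bash
python3 -c "
from plan import *
o=manip.get_obs();print(o['position'],o['ee_rot'],o['grip_width'],o['ft_force'])
go([.4594,-.0941,.218],-15)
p=manip.camera('scene'); cv2.imwrite('pics/s1.png',cv2.resize(p['color'][90:310,120:380,::-1],None,fx=3,fy=2.7))"
```

```text
[ 0.45963622 -0.09495945  0.28082312] [ 9.91355255e-01 -1.31202785e-01  7.22920413e-04  2.56129769e-04] 0.5853560205370821 [ 1.40499245 -0.14407202 -0.53173259]
[ 0.0003 -0.0015 -0.0014] [-0.0005 -0.0008  0.0628] 2.2
```

View pics/s1.png

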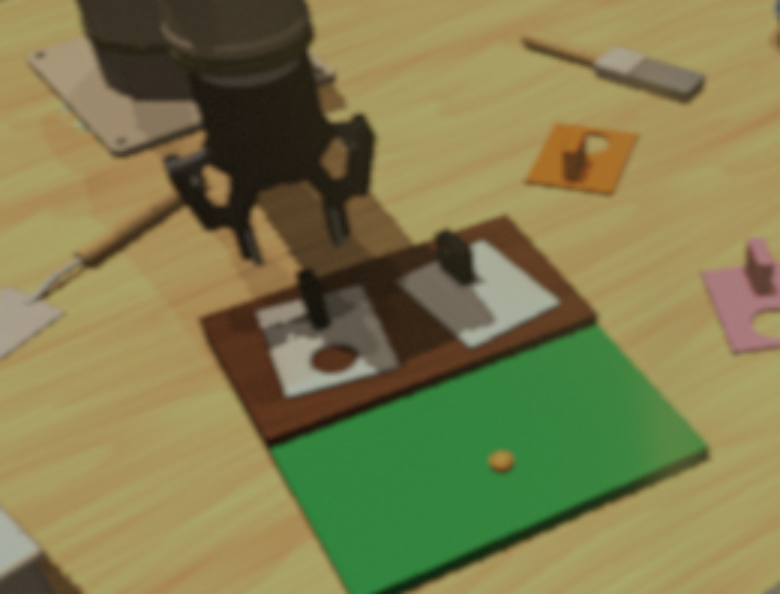

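The open fingers hover straddling the black handle (crop about (315,295)), clear of the cover's handle at (455,258). I'll descend and grip.

Request:
move_arm(
  plan=[0,0,0,0,-0.001,0.03,0.05,0,0,0,0,-0.001,0.05,0.05,0,0,0,0,-0.001,0.062,0.05,0,0,0,0,-0.001,0.062,0.05,0,0,0,0,-0.001,0.062,0.0,0,0,0,0,-0.001,0.062,0.0,0,0,0,0,-0.001,0.062,0.0,0,0,0,0,-0.001,0.062,0.0,0,0,0,0,-0.001,0.062,0.0],
  squeeze=60,
)

```text
clock: 3.38
position: [0.4601, -0.0932, 0.2186]
ee_rot: [0.991, -0.131, 0.001, 0.0]
ft_force: [-0.9, -0.3, 6.2]
grip_width: 0.155
grasp_force: 59.4
```

```bash
python3 - <<'E'
from plan import *
from meas import *
o=manip.get_obs();print(o['position'],o['ee_rot'],o['grip_width'],o['grasp_force'],o['ft_force'])
m=measure()
for n,d in m.items(): print(n,rect(d["p"],d["ext"],.035),[rect(d["p"],h,.035)[:2] for h in d["holes"]])
E
```

```text
[ 0.46013493 -0.09322294  0.21863309] [ 9.91414867e-01 -1.30751118e-01  8.07472779e-04  2.34250919e-04] 0.1549914189651355 59.43643927574158 [-0.86642865 -0.28860191  6.16020415]
scene ((502.5507507324219, -115.94798278808594), (61.36845779418945, 62.738914489746094), 75.22244262695312) []
top ((508.66949462890625, -116.48936462402344), (63.31826400756836, 47.25025177001953), 75.3879623413086) []
```

Request:
move_arm(
  plan=[0,0,0,0,0,-0.004,0,0,0,0,0,0,-0.008,0,0,0,0,0.01,-0.001,-0.008,0,0,0,-0.02,0.026,-0.003,-0.008,0,0,0,-0.045,0.045,-0.006,-0.008,0,0,0,-0.07,0.065,-0.009,-0.008,0,0,0,-0.095,0.085,-0.011,-0.008,0,0,0,-0.12,0.105,-0.014,-0.008,0,0,0,-0.131,0.125,-0.016,-0.008,0,0,0,-0.131,0.138,-0.018,-0.008,0,0,0,-0.131,0.143,-0.019,-0.008,0,0,0,-0.131,0.143,-0.019,-0.008,0],
)

```text
clock: 4.97
position: [0.6027, -0.1117, 0.2255]
ee_rot: [0.998, -0.066, -0.0, -0.0]
ft_force: [0.1, 0.6, -1.4]
grip_width: 0.154
grasp_force: 58.4
```

```bash
python3 - <<'E'
from plan import *
from meas import *
o=manip.get_obs();print(o['position'],o['ee_rot'],o['grip_width'],o['grasp_force'],o['ft_force'])
r=R.from_quat(o["ee_rot"]); tx=r.apply([1,0,0]); hole=o["position"]+.05*tx+np.array([0,0,-.185])
print("hole by kin",hole); g=[.6585,-.0664]-np.array([.05*.9913,-.05*.1317])
go([*g,o["position"][2]],-7.5)
m=measure(hole)
for n,d in m.items():
    print(n,rect(d["p"],d["ext"],hole[2]+.002),[rect(d["p"],h,hole[2]+.002)[:2] for h in d["holes"]])
    a=d["p"]["color"]; a=a[110:310,290:460] if n=="top" else a[130:310,170:350]; cv2.imwrite(f"pics/{n}2.png",cv2.resize(a[:,:,::-1],None,fx=2.9,fy=2.9))
a,b=cv2.imread("pics/top2.png")[:520],cv2.imread("pics/scene2.png")[:520]
j=cv2.hconcat([a,b]); cv2.imwrite("pics/j2.png",cv2.resize(j,None,fx=.78,fy=.78))
E
```

```text
[ 0.60267404 -0.11167916  0.22548875] [ 9.97850657e-01 -6.55287416e-02 -2.20001991e-04 -5.24075967e-05] 0.1543488729698499 58.40566277503967 [ 0.06070696  0.57707759 -1.41378093]
hole by kin [ 0.65224463 -0.11821795  0.04046645]
[-0.0001  0.0004 -0.0003] [-0.0006 -0.0522  0.    ] 4.975
scene ((648.8521728515625, -128.12890625), (63.39458465576172, 61.16499710083008), 82.57930755615234) []
top ((507.0374755859375, 21.115163803100586), (101.23587036132812, 74.22257232666016), 1.2489944696426392) [((480.6842956542969, 16.481904983520508), (39.94011688232422, 19.023263931274414))]
```

View pics/j2.png

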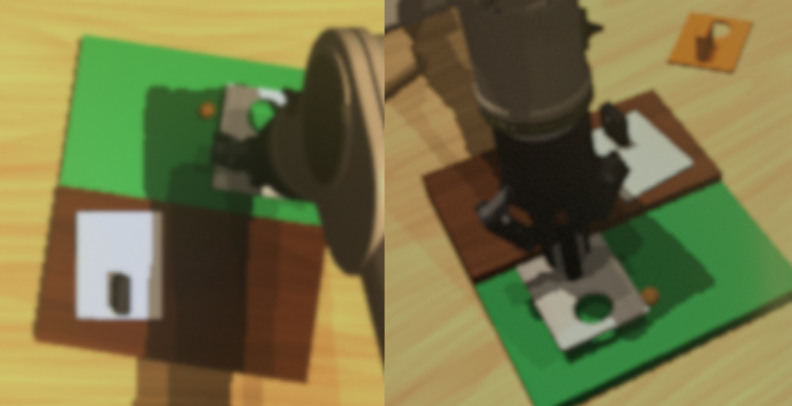

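The plate is held level over the bay with its hole at right of the pin, and the pin still shows (right half about (650,295)). Next I slide sideways and check.

Request:
move_arm(
  plan=[0,0,0,0,-0.015,0,0,0,0,0,0,-0.035,0,0,0,0,0,0,-0.047,0,0,0,0,0,0,-0.052,0,0,0,0,0,0,-0.052,0,0,0,0,0,0,-0.052,0,0],
)

```text
clock: 5.82
position: [0.6095, -0.061, 0.2256]
ee_rot: [0.998, -0.066, -0.0, 0.0]
ft_force: [-0.3, -0.7, -2.4]
grip_width: 0.15
grasp_force: 58.5
```

```bash
python3 - <<'E'
from plan import *
from meas import *
o=manip.get_obs();print(o['position'],o['ee_rot'],o['ft_force'])
r=R.from_quat(o["ee_rot"]); tx=r.apply([1,0,0]); hole=o["position"]+.05*tx+np.array([0,0,-.185])
print("hole by kin",hole)
js=[]
for n in("scene","top"):
    p=manip.camera(n); a=p["color"].copy(); hsv=cv2.cvtColor(a,cv2.COLOR_RGB2HSV)
    c=px(p,hole+[0,0,.002]).astype(int); a=a[c[1]-25:c[1]+25,c[0]-25:c[0]+25]; js.append(cv2.resize(a[:,:,::-1],None,fx=8,fy=8,interpolation=cv2.INTER_CUBIC))
    print(n,"crop origin",c-25,"pin proj",px(p,[.6585,-.0664,.028])-c+25,"hole proj",px(p,hole)-c+25)
cv2.imwrite("pics/j3.png",cv2.hconcat(js))
E
```

```text
[ 0.60949269 -0.06104254  0.22564347] [ 9.97817361e-01 -6.60336589e-02 -3.03482219e-05  2.63796802e-04] [-0.29670262 -0.66000711 -2.43386505]
hole by kin [ 0.65905664 -0.06763149  0.04064218]
scene crop origin [260 229] pin proj [26.38369825 29.13663817] hole proj [25.62769367 25.65991981]
top crop origin [358 131] pin proj [23.67538155 26.68908899] hole proj [25.34908546 25.58762805]
```

View pics/j3.png

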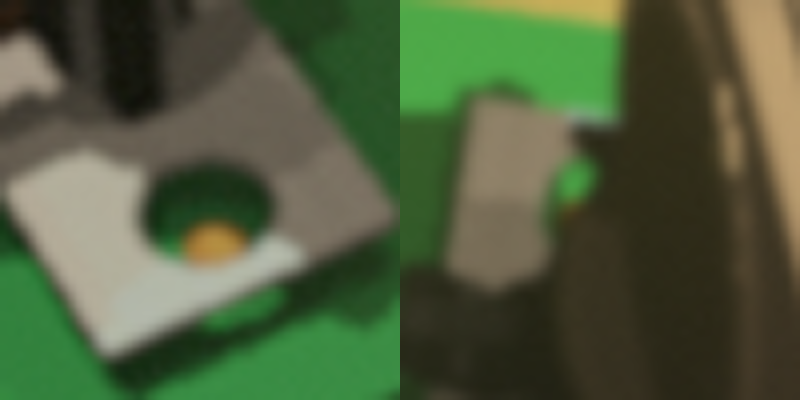

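The pin shows inside the hole (left crop (215,243), hole centre (207,213)), and this matches the predicted parallax to about 1 mm. I'll lower the plate, then release.

Request:
move_arm(
  plan=[0,0,0,0,0,0.006,0,0,0,0,0,0,0.012,0,0,0,0,0,0,0.017,0,0,0,0,0,0,0.018,0,0,0,0,0,0,0.018,0],
)

```text
clock: 6.55
position: [0.6096, -0.0602, 0.2077]
ee_rot: [0.998, -0.066, 0.0, 0.0]
ft_force: [0.2, -0.4, -1.5]
grip_width: 0.153
grasp_force: 58.5
```

Request:
move_arm(
  plan=[0,0,0,0,0,0,0.04,0,0,0,0,0,0,0.04,0,0,0,0,0,0,0.04,0,0,0,0,0,0,0.04,0,0,0,0,0,-0.02,0.04,0,0,0,0,0,-0.06,0.04,0,0,0,0,0,-0.12,0.04,0,0,0,-0.06,0,-0.18,0.04,0,0,0,-0.12,0.06,-0.2,0.04,0,0,0,-0.12,0.12,-0.2,0.04,0,0,0,-0.12,0.18,-0.2,0.04,0,0,0,-0.12,0.24,-0.2,0.04],
)

```text
clock: 8.05
position: [0.4615, -0.2632, 0.41]
ee_rot: [0.998, -0.065, 0.001, 0.001]
ft_force: [2.2, 0.3, -0.2]
grip_width: 0.468
grasp_force: 0.0
```

```bash
python3 - <<'E'
from meas import *
o=manip.get_obs();print(o['position'],o['ft_force'],o["clock"])
m=measure([.635,-.063,.022]); js=[]
for n,d in m.items():
    print(n,rect(d["p"],d["ext"],.022),[rect(d["p"],h,.022)[:2] for h in d["holes"]])
    a=d["p"]["color"]; a=a[110:290,290:460] if n=="top" else a[130:310,170:350]; js.append(cv2.resize(a[:,:,::-1],None,fx=2.2,fy=2.2))
cv2.imwrite("pics/j4.png",cv2.hconcat(js))
E
```

```text
[ 0.46147291 -0.26316084  0.40998144] [ 2.21545899  0.277338   -0.20265228] 8.05
scene ((636.3627319335938, -65.126220703125), (81.6421890258789, 102.01461029052734), 82.35992431640625) [((660.2378540039062, -67.80294036865234), (34.02726745605469, 36.16996765136719))]
top ((633.63720703125, -63.424713134765625), (80.36406707763672, 100.2752456665039), 82.6282730102539) [((610.5540771484375, -62.405067443847656), (26.512418746948242, 41.90739059448242)), ((657.6051025390625, -66.0527572631836), (35.49224090576172, 35.87389373779297))]
```

View pics/j4.png

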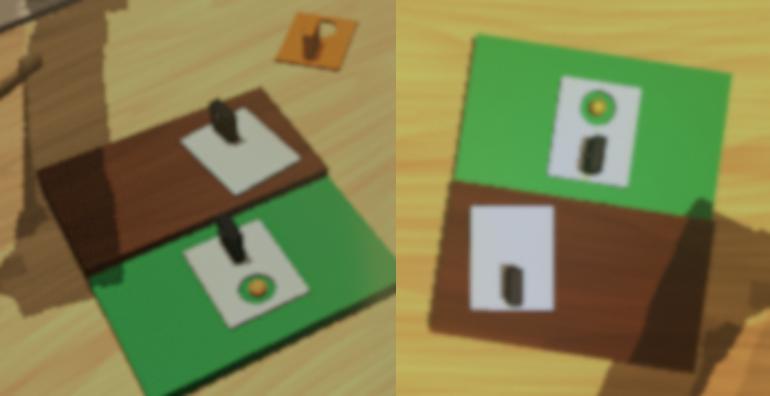

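The plate lies flat in the bay, square to the board, with the pin centred in the hole (left (257,288), right (598,107)). The plain plate hasn't moved.

```bash
python3 -c "
from h import *
print(manip.hand_in())"
```

```text
the job is handed in; nothing more can be done
None
```

The drip plate lies flat in the green bay with the brass pin centred in its hole, square to the board. The plain plate is where it was, and I handed the job in just after 8 s on the clock; no verdict came back.

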